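# Set a lamp's dimmer to its mark and unscrew a battery cap of unknown thread

## Robot

A 7-joint arm with a two-finger parallel gripper is mounted at the origin on the work surface. World frame = base frame: x ahead of the robot, y to its left, z up, the work surface at z = 0. Lengths are in m, angles in rad, forces in N, time in s.
With the tool pointing down it reaches from about 0.4 to 0.85 m from the base axis. Payload 4.5 kg.
Tool frame: the origin (TCP) lies on the centre line of the jaws, within the pads' length; the fingertips stand r.tip_reach ahead of it and the grasp point (between the pads) lies 3 mm ahead of it (r.tip_reach is the distance from the TCP to the fingertips, in m); z points along the fingers, y is the line along which they close (so a half turn about z gives the same grasp; the last joint's range is limited). The gripper opens to 88 mm and grips with 3 to 60 N. Pads are 18 mm wide; open, the fingers measure 123 mm over their backs; the gripper's body (75 mm by 187 mm) begins 45 mm behind the grasp point.
Start: joints at [-1.186, 0.689, -0.195, 1.565, 0.157, 0.902, -0.215], TCP at [0.215, 0.587, 0.261] pointing down, gripper open.
Joint ranges: [-3.01, 3.01], [-0.46, 2.08], [-1.47, 1.51], [0.13, 2.56], [-1, 4.14], [0.04, 2.09], [-2.66, 2.66]. Speed limits (rad/s): [2.57, 2.57, 3.14, 3.14, 3.14, 3.14, 3.14].

## Interface

Orientations are given as a unit quaternion [x, y, z, w].
In Python, from plant import readout, eyes, ticket, r gives the robot as it stands. The module is installed in compiled form; this text tells all that it offers.
- The arm moves only by the tool carry_out, never from a script. Its argument "motion" is a list that holds one entry, the list of rows, each a list of 7 numbers: the shift along the tool's x, y, z in mm, then the turn, a rotation vector about the tool's x, y, z in rad, then the opening in per cent of the stroke, from 0 (shut) to 100 (fully open). In form: [[[dx, dy, dz, ax, ay, az, claw], ...]]. A call has 1 to 8 rows; each row shifts and turns the commanded pose from where the row before left it, along the tool's axes as they then stand; what a row does not reach is not made up. A row lasts 1/10 s, in which the tool goes at most 50 mm and 8.59 degrees, less where a joint would pass 70% of its speed; a pose out of reach is approached as far as the arm can. A call is refused whole if a number of a shift passes 50 or a number of a turn 0.15, either way. A call with a gripper value outside its range is refused whole. The fingers move at their own pace and stop on an object; "squeeze" is the grip in N (left out, the last holds). Time passes only in rows, so rows that do not move let the fingers close. It gives the time, the measured TCP pose, the force and the opening at its end, in the units of the state.
- readout.get_state(): the state, without advancing time (a new reading comes with each control period).
- eyes.snapshot(name): name is "scene" or "top"; returns a dict with "pixels" (384x512x3 uint8, red, green, blue), "K" (3x3 intrinsics, pixels), "dist_coeffs" ([k1, k2, p1, p2, k3] as OpenCV has them; the pictures are not rectified), "origin" and "attitude" of the camera in the world. Camera axes: x right, y down, z forward; pixel columns grow to the right and rows downward; lengths in m; the calibration is good to about 2 mm. A picture is of the moment at which its call begins. There is no depth.
- ticket.finish_job(): hands the job in, once; it reports no verdict.
The state is a dict: "clock": time; "q": joint angles; "qd": joint speeds; "joint_torque": joint torques, N m; "tool_pos": TCP position; "eef_rot": TCP orientation; "contact_force": force on the tool from outside, world axes, zero at the start; "moment": the same for the moment, N m; "opening": opening from 0.0 (shut) to 1.0 (fully open).
Only numpy, scipy, OpenCV 4.12 (cv2) and the standard library are available. Lean on these libraries where they do the work, as an engineer would, in place of code of your own. Each camera call takes 0.05 s, during which the arm holds its last target. There are 200 camera calls.

## Task

The battery unit on this event table is due for fresh cells. First turn its dimmer knob so that the pointer stands on the scale's one long mark and leave it there; then unscrew the battery cap, finding out by trying which way it loosens, since it may be left- or right-handed, without forcing it against its stop, and lift it straight off. Finish while holding the cap in the gripper, still, at least 80 mm above its seat, and leave the other things on the table where they are.

Things in the scene. Friction and masses are not known exactly. Their poses are not given: they have to be found in the camera images.
- unit: The grey battery unit of a wireless event lamp: a box 130 mm (own x) by 260 mm (own y) by 70 mm tall, fixed to the table. Origin: centre of its underside; z up. The dimmer knob stands on its top at own (0, +70 mm), the battery cap at own (0, -70 mm).
- knob (a joint): Angle of the dimmer knob, rad, counter-clockwise seen from above; 0 when its pointer looks along the unit's -x; runs from -2.4 to 2.4 and stays where it is left (friction about 0.04 N m). At the start it always stands clockwise of the mark, by 0.6 to 2.3 rad.
- pointer (a point): Tip of the knob's pointer nose, 24 mm from the knob's axis and 79 mm above the table. A white line on the knob's top runs from the axis to this end.
- knob_grip (a point): Centre of the knob's grip bar, on the knob's vertical axis, 96 mm above the table. The bar is 42 mm long (in line with the pointer), 14 mm thick and reaches from 83 to 109 mm above the table, over a round skirt of 43 mm dia. Its own -x points to the pointer.
- mark (a point): The long mark of the scale: inner end of the one long, broad white line on the black scale ring (88 mm dia) under the knob, 24 mm from the knob's axis. The ring's other lines are short ones. The ring is fixed, turned differently each time.
- cap_grip (a point): Centre of the battery cap's grip bar, 24 mm above the cap's underside. The cap is a loose aluminium disc, 68 mm dia, 10 mm thick, about 0.14 kg, with a raised bar on top, 50 mm long (own x), 14 mm thick (own y), 28 mm tall (10 to 38 mm above the underside); z up. When on, the disc lies on the unit, bar along the unit's x, and a 20 mm deep key below holds it down.
- cap: The cap; origin: centre of its underside. Coarse thread of unknown hand, not visible, different each time. Turned the wrong way it meets a hard stop after 0.1 to 0.2 rad; the right way it turns lightly without rising, can be lifted straight up once turned 0.9 to 1.15 rad from the start (best 1.03), and stops at about 1.2 rad.
- cap_seat (a point): Centre of the cap's seat on the unit's top face, 70 mm above the table; where the cap's underside rests when it is on. The stops are stiff: 1 N m is plenty to feel one, and turning the gripper some 0.3 rad past it, or about 6 N m, counts as forcing the cap.
- cell1: Bystander: fresh round cell, 33 mm dia, 60 mm tall, standing beside the unit; to be left alone.
- cell2: Bystander: second fresh cell, same size, standing beside the unit; to be left alone.
- tape: Bystander: black roll of tape lying flat, 100 mm dia, 48 mm tall, beside the unit; to be left alone.
- plug: Bystander: small black mains adapter, 42 x 28 x 26 mm, beside the unit; to be left alone.
- tape2: Bystander: flat grey roll of tape, 90 mm dia, 25 mm tall, on the left; to be left alone.
- torch: Bystander: dark steel torch standing upright, 44 mm dia, 125 mm tall, on the left; to be left alone.
- scissors: Bystander: steel scissors lying flat, about 155 mm long, on the right; to be left alone.
- driver: Bystander: screwdriver lying flat on the right; to be left alone.
Mind the look-alikes: they are no part of the job. Of the things like the cap, leave any that is blue or green; of the rest the smaller one is meant.

How it is judged:
By the outcome, as a careful person would: the job done as asked, in the order asked, and still so for the second after the job is handed in, while the arm keeps its last pose, push and grip.
It also fails if it takes over 67 s, if anything falls off the work surface, if the arm or the gripper's body presses on something with over 40 N, if the wrist force passes 120 N, or if a joint passes its speed limit or range.

## Working session

There is one attempt and no reset: what is moved stays moved. The work goes in short steps, Python scripts to look and compute and a tool call to move; the robot and the scene stay as the last step left them, time stands still between calls to the robot, and variables do not carry over. Pictures are saved under pics/ and viewed, on a budget of 10 in all, crops included, one or two more only if the job needs it, and the job is handed in when it is done.

Besides the shell and the picture viewer there is one more tool, called after "Request:" as a command line: name --argument value ..., lists and objects as JSON in quotes. carry_out: Moves the arm, as the interface text tells. Its arguments: {"type":"object","properties":{"motion":{"type":"array","items":{"type":"array","items":{"type":"array","items":{"type":"number"}}}},"squeeze":{"type":"number"}},"required":["motion"]}

```bash
mkdir -p pics; cat > h.py <<'E'
import numpy as np, cv2
from plant import readout, eyes, ticket, r
from scipy.spatial.transform import Rotation as R
def cam(d):
    a=np.array(d["attitude"],float)
    M=a if a.shape==(3,3) else R.from_quat(a).as_matrix()
    return M,np.array(d["origin"],float),np.array(d["K"],float),np.array(d["dist_coeffs"],float)
def ray(d,uv,z):
    M,o,K,D=cam(d)
    p=cv2.undistortPoints(np.array(uv,float).reshape(-1,1,2),K,D).reshape(-1,2)
    v=np.c_[p,np.ones(len(p))]@M.T
    return o+v*((z-o[2])/v[:,2])[:,None]
def proj(d,P):
    M,o,K,D=cam(d)
    rv=cv2.Rodrigues(M.T)[0]
    return cv2.projectPoints(np.array(P,float).reshape(-1,1,3),rv,-M.T@o,K,D)[0].reshape(-1,2)
E
python3 - <<'E'
from h import *
for n in("scene","top"):
    d=eyes.snapshot(n); np.save(n+".npy",d,allow_pickle=True)
    cv2.imwrite(f"pics/{n}0.png",cv2.resize(d["pixels"][:,:,::-1],(768,576),interpolation=cv2.INTER_CUBIC))
    print(n,d["origin"],d["attitude"],d["K"],d["dist_coeffs"])
print(readout.get_state(),r.tip_reach)
E
```

```text
scene [1.4409225  0.300789   0.74559505] [ 0.51621413  0.71997608 -0.37679626 -0.27052171] [[406.34354151   0.         261.53232403]
 [  0.         406.34354151 188.35257136]
 [  0.           0.           1.        ]] [-0.0632052  0.         0.         0.         0.       ]
top [0.37754176 0.01169535 1.63264794] [-0.70222986  0.70998031 -0.03697245  0.03787118] [[452.84389538   0.         251.22714395]
 [  0.         452.84389538 189.78838716]
 [  0.           0.           1.        ]] [-0.04981302  0.          0.          0.          0.        ]
{'clock': 0.1, 'q': array([-1.18621578,  0.68989281, -0.1945086 ,  1.56621701,  0.15730605,
        0.90250725, -0.21507947]), 'qd': array([ 0.0013255 , -0.00196991, -0.00019584, -0.00162518,  0.00083943,
        0.00237342, -0.00139489]), 'joint_torque': array([-2.65355513e-03, -5.28505790e+01, -1.27160087e+00, -1.53837097e+01,
       -5.26260165e-02,  2.04872267e-03,  4.28900034e-05]), 'tool_pos': array([0.21463543, 0.58643288, 0.26000061]), 'eef_rot': array([ 1.74448611e-01,  9.84665941e-01, -8.13325033e-04, -7.70134523e-05]), 'contact_force': array([0.33172687, 0.15597301, 0.10734631]), 'moment': array([-0.00822795,  0.00423025, -0.00364677]), 'opening': 1.0010993516752158} 0.022
```

View pics/top0.png

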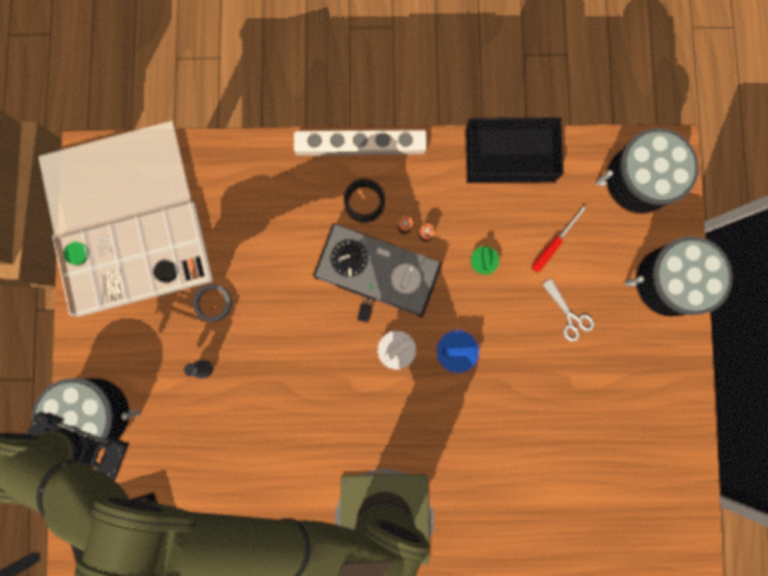

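View pics/scene0.png

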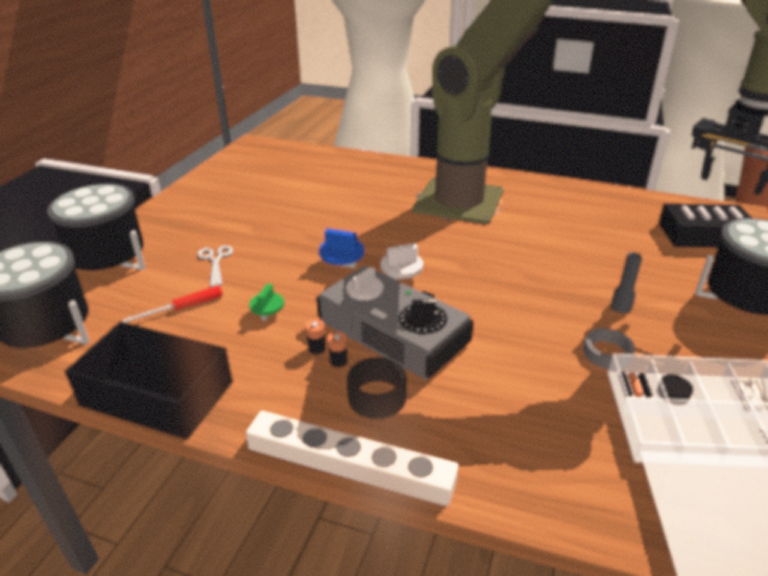

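The top view shows the unit at about (378,268) in the enlarged picture, with the dial at (348,257) and an aluminium cap on it at (405,277).

Things like the cap are at (405,277) on the unit in grey, (397,350) in white and larger, (458,350) in blue, and (485,260) in green. Blue and green are ruled out. Of the other two, the smaller grey one on the unit at own (0,-70) fits, and I'll confirm it in a crop.

```bash
python3 - <<'E'
from h import *
ims=[]
for n,(u0,v0,w,h) in {"top":(205,140,100,110),"scene":(205,150,115,105)}.items():
    acc=[eyes.snapshot(n) for _ in range(4)]
    im=np.mean([a["pixels"] for a in acc],axis=0); d=acc[0]; d["avg"]=im
    np.save(n+".npy",d,allow_pickle=True)
    ims.append(cv2.resize(im[v0:v0+h,u0:u0+w,::-1].astype(np.uint8),(400,400*h//w) if n=="top" else (400,440*1),interpolation=cv2.INTER_CUBIC))
    print(n,ims[-1].shape)
cv2.imwrite("pics/crop1.png",np.hstack(ims))
E
```

```text
top (440, 400, 3)
scene (440, 400, 3)
```

View pics/crop1.png

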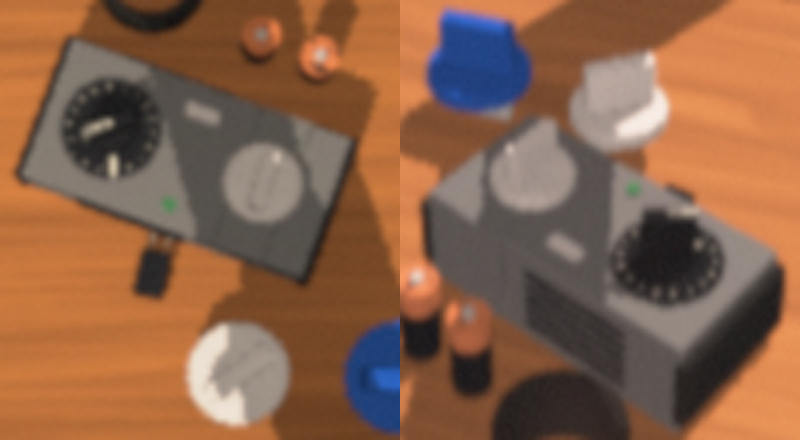

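The crop confirms it. The cap on the unit at crop (263,182), which is pixel (270.8,185.5), is smaller than the white one at (238,373). The dial is at crop (111,128) with its long mark at (113,165). The pointer line ends at (85,131), so the mark lies counter-clockwise of it. Next I measure all of this in world coordinates.

```bash
cat > m.py <<'E'
from h import *
d=np.load("top.npy",allow_pickle=True).item(); s=np.load("scene.npy",allow_pickle=True).item()
f=lambda c:np.array(c,float)/4+[205-.375,140-.375]
cor=ray(d,f([(72,38),(355,140),(305,283),(18,178)]),.07)[:,:2]
print("corners",cor.round(4).tolist(),"centre",cor.mean(0))
print("sides",np.linalg.norm(np.diff(np.r_[cor,cor[:1]],axis=0),axis=1))
uy=(cor[0]+cor[3]-cor[1]-cor[2]);print("yaw of own y",np.arctan2(uy[1],uy[0]))
im=d["avg"]; g=im.max(2); g4=cv2.resize(g[140:250,205:305].astype(np.float32),(400,440),interpolation=cv2.INTER_CUBIC)
# ring
m=(g4<75).astype(np.uint8); m[:, :55]=0; m[185:]=0; m[:70]=0; m[:,170:]=0
m=cv2.morphologyEx(m,cv2.MORPH_CLOSE,np.ones((25,25)))
c=max(cv2.findContours(m,0,2)[0],key=cv2.contourArea); c=cv2.convexHull(c); e=cv2.fitEllipse(c); print("ring",e)
ctr=ray(d,f([e[0]]),.071)[0]; print("ring world",ctr)
# white blobs in ring
w=(g4>115).astype(np.uint8); k=np.zeros_like(w); cv2.circle(k,tuple(int(round(x)) for x in e[0]),int(min(e[1])/2-5),1,-1); w&=k
n,l,st,ce=cv2.connectedComponentsWithStats(w)
for i in range(1,n):
    if st[i,4]>40:
        z=.109 if np.hypot(*(ce[i]-e[0]))<25 else .072
        ys,xs=np.nonzero(l==i); P=ray(d,f(np.c_[xs,ys]),z)[:,:2]
        v=P.mean(0)-ctr[:2]; a=np.linalg.svd(P-P.mean(0))[2][0] if 0 else np.linalg.eigh(np.cov(P.T))[1][:,1]
        if a@v<0:a=-a
        print(st[i],ce[i].round(1),"mean",P.mean(0).round(4),"r",np.hypot(*v).round(4),"ang",np.arctan2(v[1],v[0]).round(3),"axis ang",np.arctan2(a[1],a[0]).round(3))
# cap
mc=((g4>95)&(np.ptp(cv2.resize(im[140:250,205:305].astype(np.float32),(400,440)),axis=2)<45)).astype(np.uint8)
k=np.zeros_like(mc); cv2.circle(k,(263,182),48,1,-1); mc&=k
c=max(cv2.findContours(mc,0,2)[0],key=cv2.contourArea); e2=cv2.fitEllipse(cv2.convexHull(c)); print("cap",e2, ray(d,f([e2[0]]),.08))
E
python3 m.py
```

```text
corners [[0.6881, 0.1115], [0.5951, -0.1346], [0.471, -0.0888], [0.5651, 0.1589]] centre [0.57983532 0.01174254]
sides [0.2630965  0.13230339 0.26503966 0.13188481]
yaw of own y 1.2087755262371473
ring ((112.3209228515625, 126.83960723876953), (94.70227813720703, 100.37620544433594), 56.370758056640625)
ring world [0.60890384 0.07659888 0.071     ]
[ 84 119  29  17 252] [ 97.5 126.5] mean [0.6037 0.0876] r 0.0122 ang 2.01 axis ang 1.947
[107 155  12  15 145] [112.5 162.3] mean [0.5777 0.0766] r 0.0313 ang -3.141 axis ang 3.085
cap ((264.3974914550781, 182.20001220703125), (86.43511962890625, 93.16912841796875), 73.58744049072266) [[ 0.55785202 -0.05469889  0.08      ]]
```

```bash
python3 - <<'E'
from h import *
s=np.load("scene.npy",allow_pickle=True).item(); im=s["avg"]
F=6;u0,v0=250,190; c=cv2.resize(im[v0:v0+45,u0:u0+70].astype(np.uint8)[:,:,::-1],(420*1,270),interpolation=cv2.INTER_CUBIC)
u1,v1=220,172; c2=cv2.resize(im[v1:v1+45,u1:u1+60].astype(np.uint8)[:,:,::-1],(360,270),interpolation=cv2.INTER_CUBIC)
def draw(c,P,u,v,col):
    q=((proj(s,P)-[u,v]+.5)*F).astype(int)
    cv2.polylines(c,[q],True,col,1)
t=np.linspace(0,6.28,60)
K=np.array([.607,.077]);C=np.array([.5565,-.0545])
draw(c,np.c_[K[0]+.044*np.cos(t),K[1]+.044*np.sin(t),t*0+.072],u0,v0,(0,255,0))
draw(c2,np.c_[C[0]+.034*np.cos(t),C[1]+.034*np.sin(t),t*0+.08],u1,v1,(0,255,0))
for a in(1.98,): draw(c,[[K[0],K[1],.109],[K[0]+.021*np.cos(a),K[1]+.021*np.sin(a),.109]],u0,v0,(0,0,255))
a=3.13; draw(c,[[K[0]+x*np.cos(a),K[1]+x*np.sin(a),.072] for x in(.024,.044)],u0,v0,(255,255,0))
cv2.imwrite("pics/sc2.png",np.hstack([c,c2]))
E
```

```text
(no output)
```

View pics/sc2.png

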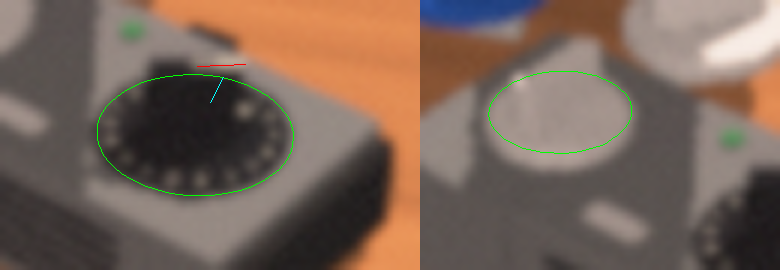

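The scene view agrees: the projected circles lie on the ring and the cap. That gives knob axis (0.607, 0.077), cap (0.5565, -0.0545), pointer yaw about 1.97, mark yaw about 3.14 and bar yaw 2.78. I move over the knob first.

Request:
carry_out --motion '[[[-34,-21.5,0,0,0,0,100],[-34,-21.5,0,0,0,0,100],[-34,-21.5,0,0,0,0,100],[-34,-21.5,0,0,0,0,100],[-34,-21.5,0,0,0,0,100],[-34,-21.5,0,0,0,0,100],[-34,-21.5,0,0,0,0,100],[-34,-21.5,0,0,0,0,100]]]' --squeeze 20

```text
clock: 1.3
tool_pos: [0.412, 0.3307, 0.2609]
eef_rot: [0.174, 0.985, 0.0, 0.0]
contact_force: [0.5, 0.6, -0.2]
opening: 1.002
```

Request:
carry_out --motion '[[[-34,-21.5,0,0,0,0,100],[-34,-21.5,0,0,0,0,100],[-34,-21.5,0,0,0,0,100],[-34,-21.5,0,0,0,0,100],[-34,-21.5,0,0,0,0,100],[-34,-21.5,0,0,0,0,100],[-34,-21.5,0,0,0,0,100],[-34,-21.5,0,0,0,0,100]]]'

```text
clock: 2.1
tool_pos: [0.6084, 0.0755, 0.2609]
eef_rot: [0.175, 0.985, 0.0, 0.0]
contact_force: [1.0, 1.0, -0.3]
opening: 0.999
```

Request:
carry_out --motion '[[[0,0,0,0,0,0.12,100],[0,0,0,0,0,0.12,100],[0,0,0,0,0,0.12,100],[0,0,0,0,0,0.12,100],[0,0,0,0,0,0.12,100],[0,0,0,0,0,0.12,100],[0,0,0,0,0,0.1,100],[0,0,0,0,0,0,100]]]'

```text
clock: 2.9
tool_pos: [0.6074, 0.0772, 0.2608]
eef_rot: [0.553, 0.834, -0.0, 0.0]
contact_force: [0.5, -0.4, -0.8]
opening: 0.999
```

```bash
cat >> h.py <<'E'
def st(tx=None,ty=None,tz=None,yaw=None):
    s=readout.get_state(); M=R.from_quat(s["eef_rot"]).as_matrix(); y=np.arctan2(M[1,0],M[0,0])
    print("t",round(s["clock"],2),"pos",s["tool_pos"].round(4),"yaw",y.round(4),"zax",M[:,2].round(4),"open",round(s["opening"],3))
    print("q",s["q"].round(2),"F",s["contact_force"].round(1),"M",s["moment"].round(2))
    if tx is not None: print("tool shift mm",(M.T@(np.array([tx,ty,tz])-s["tool_pos"])*1000).round(1),"turn z",-((yaw-y+np.pi)%(2*np.pi)-np.pi) if yaw is not None else "")
E
python3 -c "
from h import *
st(.607,.077,.111,1.97)"
```

```text
t 2.9 pos [0.6074 0.0772 0.2608] yaw 1.9709 zax [ 2.e-04 -2.e-04 -1.e+00] open 0.999
q [-0.19  0.67 -0.02  1.61  0.02  0.86  0.18] F [ 0.5 -0.4 -0.8] M [-0.09  0.07  0.01]
tool shift mm [  0.   -0.5 149.8] turn z 0.0008650007451800334
```

Request:
carry_out --motion '[[[0,0,25,0,0,0,100],[0,0,25,0,0,0,100],[0,0,25,0,0,0,100],[0,0,25,0,0,0,100],[0,0,20,0,0,0,80],[0,0,15,0,0,0,60],[0,0,10,0,0,0,50],[0,0,5,0,0,0,40]]]' --squeeze 10

```text
clock: 3.7
tool_pos: [0.6074, 0.077, 0.1101]
eef_rot: [0.552, 0.834, -0.0, -0.0]
contact_force: [0.3, -0.2, 0.5]
opening: 0.661
```

Request:
carry_out --motion '[[[0,0,0,0,0,0,30],[0,0,0,0,0,0,20],[0,0,0,0,0,0,10],[0,0,0,0,0,0,0],[0,0,0,0,0,0,0],[0,0,0,0,0,0,0],[0,0,0,0,0,0,0]]]'

```text
clock: 4.4
tool_pos: [0.607, 0.0767, 0.111]
eef_rot: [0.553, 0.833, -0.0, -0.0]
contact_force: [-2.1, -0.9, 3.7]
opening: 0.159
```

```bash
python3 -c "
from h import *
st(.607,.077,.111,3.14)"
```

```text
t 4.4 pos [0.607  0.0767 0.111 ] yaw 1.9706 zax [-9.e-04 -3.e-04 -1.e+00] open 0.159
q [-0.19  0.87 -0.02  1.72  0.04  0.55  0.17] F [-2.1 -0.9  3.7] M [-0.18  0.54 -0.06]
tool shift mm [ 0.3  0.2 -0. ] turn z -1.1694088898433401
```

The grip measures 14 mm, which matches the bar. Now I turn the knob 1.17 rad counter-clockwise.

Request:
carry_out --motion '[[[0,0,0,0,0,-0.12,0],[0,0,0,0,0,-0.12,0],[0,0,0,0,0,-0.12,0],[0,0,0,0,0,-0.12,0],[0,0,0,0,0,-0.12,0],[0,0,0,0,0,-0.12,0],[0,0,0,0,0,-0.12,0],[0,0,0,0,0,-0.12,0]]]'

```text
clock: 5.2
tool_pos: [0.6068, 0.0765, 0.111]
eef_rot: [0.103, 0.995, -0.001, -0.001]
contact_force: [-3.1, -2.0, 5.0]
opening: 0.159
```

Request:
carry_out --motion '[[[0,0,0,0,0,-0.11,0],[0,0,0,0,0,-0.1,0],[0,0,0,0,0,0,0],[0,0,0,0,0,0,0]]]'

```text
clock: 5.6
tool_pos: [0.607, 0.0764, 0.111]
eef_rot: [0.001, 1.0, -0.0, -0.0]
contact_force: [-2.6, -1.0, 5.1]
opening: 0.157
```

```bash
python3 -c "
from h import *
st(.607,.077,.111,3.14)"
```

```text
t 5.6 pos [0.607  0.0764 0.111 ] yaw 3.1403 zax [-9.e-04 -7.e-04 -1.e+00] open 0.157
q [-0.02  0.89 -0.33  1.71  0.45  0.62  0.97] F [-2.6 -1.   5.1] M [-0.19  0.53 -0.02]
tool shift mm [-0.   0.6  0. ] turn z 0.0003203662820547848
```

Request:
carry_out --motion '[[[0,0,0,0,0,0,30],[0,0,0,0,0,0,60],[0,0,-10,0,0,0,80],[0,0,-30,0,0,0,100],[0,0,-40,0,0,0,100],[0,0,-30,0,0,0,100],[17,-43,0,0,0,0,100],[17,-43,0,0,0,0,100]]]'

```text
clock: 6.4
tool_pos: [0.5743, -0.0081, 0.2227]
eef_rot: [-0.001, 1.0, 0.001, 0.002]
contact_force: [0.7, -1.7, -0.3]
opening: 0.856
```

Request:
carry_out --motion '[[[17,-45,0,0,0,0,100],[0,0,0,0,0,0.12,100],[0,0,0,0,0,0.12,100],[0,0,0,0,0,0.12,100],[0,0,0,0,0,0,100]]]'

```text
clock: 6.9
tool_pos: [0.5567, -0.0538, 0.2214]
eef_rot: [0.18, 0.984, 0.0, 0.001]
contact_force: [-0.3, 0.0, 0.5]
opening: 1.0
```

```bash
python3 - <<'E'
from h import *
st(.5565,-.0545,.108,2.78)
ims=[]
for n,(u0,v0,w,h) in {"top":(205,145,80,60),"scene":(250,185,80,60)}.items():
    acc=[eyes.snapshot(n) for _ in range(4)]
    im=np.mean([a["pixels"] for a in acc],axis=0); d=acc[0]; d["avg"]=im; np.save(n+"1.npy",d,allow_pickle=True)
    ims.append(cv2.resize(im[v0:v0+h,u0:u0+w,::-1].astype(np.uint8),(400,300),interpolation=cv2.INTER_CUBIC))
cv2.imwrite("pics/knob1.png",np.hstack(ims))
E
```

```text
t 6.9 pos [ 0.5567 -0.0538  0.2214] yaw 2.7806 zax [ 1.2e-03 -2.0e-04 -1.0e+00] open 1.0
q [ 0.2   0.66 -0.32  1.81  0.3   0.72  0.93] F [-0.3  0.   0.5] M [-0.03  0.02 -0.02]
tool shift mm [ 1.000e-01 -7.000e-01  1.134e+02] turn z 0.000550767323370227
```

View pics/knob1.png

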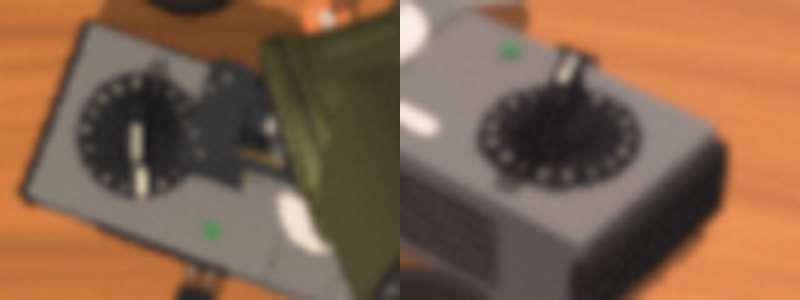

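The pointer line at (136,141) and the long mark at (141,180) are nearly in line in the top view. I check the residual numerically.

```bash
python3 - <<'E'
from h import *
d=np.load("top1.npy",allow_pickle=True).item(); g=d["avg"].max(2)
F=8;u0,v0=212,155
g8=cv2.resize(g[v0:v0+40,u0:u0+40].astype(np.float32),None,fx=F,fy=F,interpolation=cv2.INTER_CUBIC)
f=lambda c:(np.array(c,float)+.5)/F-.5+[u0,v0]
m=(g8<75).astype(np.uint8); m=cv2.morphologyEx(m,cv2.MORPH_OPEN,np.ones((7,7)))
for th in(105,125,145):
  n,l,s,ce=cv2.connectedComponentsWithStats((g8>th).astype(np.uint8))
  for i in range(1,n):
    if s[i,4]>120 and s[i,4]<3000:
      ys,xs=np.nonzero(l==i); W=g8[ys,xs]-th
      for z in(.072,.109):
        P=ray(d,f(np.c_[xs,ys]),z)[:,:2]; c=(P*W[:,None]).sum(0)/W.sum(); a=np.linalg.eigh(np.cov(P.T,aweights=W))[1][:,1]; a*=-np.sign(a[0])
        v=c-[.607,.0764]
        if np.hypot(*v)<.04: print(th,z,s[i],"r",np.hypot(*v).round(4),"ang",(np.arctan2(v[1],v[0])%6.283).round(3),"axis",(np.arctan2(a[1],a[0])%6.283).round(3),c.round(4))
E
```

```text
105 0.072 [152 120  19  59 957] r 0.0053 ang 2.444 axis 3.135 [0.6029 0.0798]
105 0.109 [152 120  19  59 957] r 0.0096 ang 2.952 axis 3.135 [0.5976 0.0782]
125 0.072 [155 123  14  50 633] r 0.0053 ang 2.438 axis 3.134 [0.603  0.0798]
125 0.109 [155 123  14  50 633] r 0.0095 ang 2.953 axis 3.134 [0.5976 0.0782]
145 0.072 [158 127   9  42 337] r 0.0053 ang 2.45 axis 3.135 [0.6029 0.0798]
145 0.109 [158 127   9  42 337] r 0.0096 ang 2.954 axis 3.135 [0.5975 0.0782]
145 0.072 [162 191  17  46 654] r 0.0325 ang 3.143 axis 3.157 [0.5745 0.0763]
145 0.109 [162 191  17  46 654] r 0.0372 ang 3.184 axis 3.157 [0.5698 0.0748]
```

```bash
python3 - <<'E'
from h import *
from scipy.optimize import least_squares
for fn in("top.npy","top1.npy","scene.npy","scene1.npy"):
  d=np.load(fn,allow_pickle=True).item(); g=d["avg"].max(2).astype(np.float32)
  # polar profile of the ring plane: edge of the ring (dark inside, grey outside)
  t=np.arange(0,2*np.pi,.05); rr=np.arange(.030,.056,.0005)
  def samp(c,r,t,z=.072):
    P=np.stack([c[0]+r*np.cos(t),c[1]+r*np.sin(t),np.full(np.broadcast(r,t).shape,z)],-1)
    q=proj(d,P.reshape(-1,3)).astype(np.float32)
    return cv2.remap(g,q[:,0],q[:,1],cv2.INTER_CUBIC).reshape(P.shape[:-1])
  c=np.array([.607,.077])
  for it in range(3):
    S=samp(c,rr[None],t[:,None]); G=np.gradient(cv2.GaussianBlur(S,(7,1),1.5),axis=1)
    k=G[:,16:46].argmax(1)+16; re=rr[k]
    E=np.c_[c[0]+re*np.cos(t),c[1]+re*np.sin(t)]; ok=(G.max(1)>1)
    o=least_squares(lambda p:np.hypot(*(E[ok]-p[:2]).T)-p[2],[*c,.044],loss="soft_l1",f_scale=.001); c=o.x[:2]
  tt=np.arange(2.5,3.8,.01); 
  a=samp(c,np.arange(.026,.034,.001)[None],tt[:,None]).mean(1); w=np.clip(a-(a.min()+a.max())/2,0,None)
  print(fn,"ring",o.x.round(4),ok.sum(),"mark ang",((tt*w).sum()/w.sum()).round(3),"peak",tt[a.argmax()].round(2),a.max().round(0))
E
```

```text
top.npy ring [0.6079 0.0776 0.0442] 124 mark ang 3.182 peak 3.18 194.0
top1.npy ring [0.6079 0.077  0.0445] 115 mark ang 3.162 peak 3.16 198.0
scene.npy ring [0.6067 0.0752 0.0451] 126 mark ang 2.548 peak 2.5 103.0
scene1.npy ring [0.6072 0.0754 0.0448] 126 mark ang 2.741 peak 2.79 54.0
```

The ring fit puts the mark at 3.16 to 3.18 rad and the pointer reads about 3.14, so the pointer is about 0.035 rad short. I regrip and nudge it to about 3.175.

Request:
carry_out --motion '[[[0,0,0,0,0,-0.13,100],[0,0,0,0,0,-0.13,100],[0,0,0,0,0,-0.1,100],[-18,43,0,0,0,0,100],[-18,43,0,0,0,0,100],[-18,43,0,0,0,0,80],[0,0,0,0,0,0,60]]]'

```text
clock: 8.0
tool_pos: [0.6119, 0.0847, 0.2213]
eef_rot: [-0.005, 1.0, 0.004, 0.002]
contact_force: [-0.8, 1.3, -0.4]
opening: 0.841
```

```bash
python3 -c "
from h import *
st(.607,.0766,.111,3.14)"
```

```text
t 8.0 pos [0.6119 0.0847 0.2213] yaw -3.132 zax [ 0.0031  0.0083 -1.    ] open 0.841
q [ 0.02  0.75 -0.41  1.63  0.36  0.84  1.04] F [-0.8  1.3 -0.4] M [0.1  0.02 0.01]
tool shift mm [  5.3  -9.  110.2] turn z 0.011209814067417057
```

Request:
carry_out --motion '[[[0,0,0,0,0,0,60],[0,0,0,0,0,0,60]]]'

```text
clock: 8.2
tool_pos: [0.61, 0.0732, 0.2204]
eef_rot: [0.001, 1.0, -0.001, -0.0]
contact_force: [0.2, -0.1, 0.1]
opening: 0.658
```

```bash
python3 -c "
from h import *
st(.607,.0766,.111,3.14)"
```

```text
t 8.2 pos [0.61   0.0732 0.2204] yaw 3.1395 zax [-0.001  -0.0017 -1.    ] open 0.658
q [ 0.03  0.74 -0.4   1.63  0.37  0.84  1.04] F [ 0.2 -0.1  0.1] M [-0.04  0.03  0.02]
tool shift mm [  2.9   3.6 109.4] turn z -0.0005147657986284138
```

Request:
carry_out --motion '[[[3,2,0,0,0,0,60],[0,0,25,0,0,0,60],[0,0,20,0,0,0,60],[0,0,0,0,0,0,60],[0,0,0,0,0,0,60]]]'

```text
clock: 8.7
tool_pos: [0.6073, 0.0761, 0.176]
eef_rot: [0.001, 1.0, -0.0, -0.0]
contact_force: [0.2, 0.7, -0.1]
opening: 0.595
```

```bash
python3 -c "
from h import *
st(.607,.0766,.111,3.14)"
```

```text
t 8.7 pos [0.6073 0.0761 0.176 ] yaw 3.1396 zax [-4.e-04 -3.e-04 -1.e+00] open 0.595
q [ 0.01  0.8  -0.38  1.68  0.4   0.75  1.01] F [ 0.2  0.7 -0.1] M [ 0.05 -0.01 -0.05]
tool shift mm [ 0.2  0.5 65. ] turn z -0.00036961094305310027
```

Request:
carry_out --motion '[[[0,0.5,20,0,0,0,60],[0,0,20,0,0,0,60],[0,0,15,0,0,0,50],[0,0,10,0,0,0,40],[0,0,0,0,0,0,30],[0,0,0,0,0,0,20],[0,0,0,0,0,0,10],[0,0,0,0,0,0,0]]]'

```text
clock: 9.5
tool_pos: [0.6081, 0.0764, 0.1116]
eef_rot: [0.001, 1.0, -0.001, 0.001]
contact_force: [0.7, -2.0, 1.4]
opening: 0.159
```

Request:
carry_out --motion '[[[0,0,0,0,0,0,0],[0,0,0,0,0,0,0],[0,0,0,0,0,0,0],[0,0,0,0,0,-0.035,0],[0,0,0,0,0,0,0],[0,0,0,0,0,0,0]]]'

```text
clock: 10.1
tool_pos: [0.6081, 0.0765, 0.1116]
eef_rot: [-0.017, 1.0, -0.001, 0.001]
contact_force: [0.1, -4.0, 6.2]
opening: 0.158
```

```bash
python3 -c "
from h import *
st(.5565,-.0545,.108,2.78)"
```

```text
t 10.1 pos [0.6081 0.0765 0.1116] yaw -3.108 zax [ 0.0014 -0.0012 -1.    ] open 0.158
q [-0.01  0.89 -0.34  1.71  0.46  0.62  0.99] F [ 0.1 -4.   6.2] M [-0.71  0.06  0.  ]
tool shift mm [  56.  -129.2    3.7] turn z 0.3951594981519939
```

Request:
carry_out --motion '[[[0,0,0,0,0,0,30],[0,0,0,0,0,0,50],[0,0,0,0,0,0,60],[0,0,-20,0,0,0,60],[0,0,-30,0,0,0,60],[0,0,-20,0,0,0,60],[14,-35,0,0,0,0,60],[14,-35,0,0,0,0,60]]]'

```text
clock: 10.9
tool_pos: [0.5821, 0.0078, 0.1815]
eef_rot: [-0.019, 1.0, 0.001, 0.001]
contact_force: [0.3, -1.7, 0.4]
opening: 0.597
```

Request:
carry_out --motion '[[[14,-35,0,0,0,0,60],[14,-24,0,0,0,0,60],[0,0,0,0,0,0.12,60],[0,0,0,0,0,0.12,60],[0,0,0,0,0,0.1,60],[0,0,0,0,0,0.055,60],[0,0,0,0,0,0,60],[0,0,0,0,0,0,60]]]'

```text
clock: 11.7
tool_pos: [0.5559, -0.0529, 0.1806]
eef_rot: [0.178, 0.984, 0.0, -0.0]
contact_force: [0.2, 0.2, 0.2]
opening: 0.6
```

```bash
python3 - <<'E'
from h import *
st(.5565,-.0545,.108,2.78)
acc=[eyes.snapshot("top") for _ in range(4)]
im=np.mean([a["pixels"] for a in acc],axis=0); d=acc[0]; d["avg"]=im; np.save("top2.npy",d,allow_pickle=True)
cv2.imwrite("pics/knob2.png",cv2.resize(im[145:205,205:285,::-1].astype(np.uint8),(640,480),interpolation=cv2.INTER_CUBIC))
E
```

```text
t 11.7 pos [ 0.5559 -0.0529  0.1806] yaw 2.7827 zax [-1.e-04  4.e-04 -1.e+00] open 0.6
q [ 0.19  0.72 -0.29  1.84  0.33  0.63  0.9 ] F [0.2 0.2 0.2] M [-0.03  0.05 -0.04]
tool shift mm [-1.2 -1.3 72.6] turn z 0.002746271276772738
```

View pics/knob2.png

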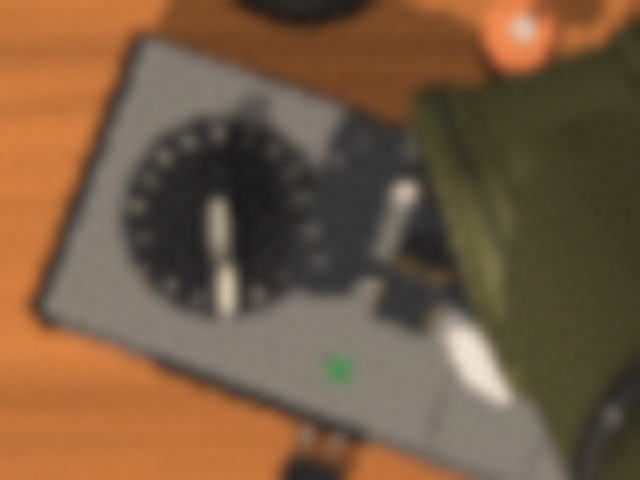

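The pointer line at (218,200)-(221,260) now runs straight into the long mark at (225,288). Next I grip the cap.

Request:
carry_out --motion '[[[-1.5,-1,0,0,0,0,60],[0,0,25,0,0,0,60],[0,0,20,0,0,0,60],[0,0,15,0,0,0,50],[0,0,8,0,0,0,40],[0,0,4,0,0,0,40],[0,0,0,0,0,0,40],[0,0,0,0,0,0,30]]]' --squeeze 25

```text
clock: 12.7
tool_pos: [0.5574, -0.0549, 0.1093]
eef_rot: [0.179, 0.984, 0.0, 0.001]
contact_force: [-0.4, 0.4, 0.2]
opening: 0.33
```

Request:
carry_out --motion '[[[0,0,0,0,0,0,20],[0,0,0,0,0,0,10],[0,0,0,0,0,0,0],[0,0,0,0,0,0,0],[0,0,0,0,0,0,0],[0,0,0,0,0,0,0]]]'

```text
clock: 13.3
tool_pos: [0.5573, -0.0548, 0.1093]
eef_rot: [0.179, 0.984, 0.0, 0.001]
contact_force: [-1.6, 0.3, 6.0]
opening: 0.157
```

```bash
python3 -c "
from h import *
st(.557,-.0543,.108,2.78)"
```

```text
t 13.3 pos [ 0.5573 -0.0548  0.1093] yaw 2.7808 zax [ 0.001 -0.    -1.   ] open 0.157
q [ 0.15  0.83 -0.23  1.88  0.39  0.47  0.86] F [-1.6  0.3  6. ] M [-0.01  0.09 -0.  ]
tool shift mm [0.5 0.4 1.3] turn z 0.000801107353290309
```

Request:
carry_out --motion '[[[0,0,0,0,0,-0.04,0],[0,0,0,0,0,-0.04,0],[0,0,0,0,0,-0.04,0],[0,0,0,0,0,0,0]]]'

```text
clock: 13.7
tool_pos: [0.5575, -0.0548, 0.1093]
eef_rot: [0.12, 0.993, 0.0, 0.001]
contact_force: [-0.1, 0.0, 5.1]
opening: 0.156
```

```bash
python3 -c "
from h import *
st()"
```

```text
t 13.7 pos [ 0.5575 -0.0548  0.1093] yaw 2.9012 zax [ 1.4e-03  3.0e-04 -1.0e+00] open 0.156
q [ 0.17  0.84 -0.26  1.88  0.43  0.48  0.93] F [-0.1  0.   5.1] M [ 0.    0.01 -0.  ]
```

Request:
carry_out --motion '[[[0,0,0,0,0,-0.04,0],[0,0,0,0,0,-0.04,0],[0,0,0,0,0,-0.02,0],[0,0,0,0,0,0,0]]]'

```text
clock: 14.1
tool_pos: [0.5576, -0.0547, 0.1092]
eef_rot: [0.071, 0.997, 0.0, 0.001]
contact_force: [0.2, 0.6, 5.4]
opening: 0.161
```

```bash
python3 -c "
from h import *
st()"
```

```text
t 14.1 pos [ 0.5576 -0.0547  0.1092] yaw 2.9987 zax [ 1.6e-03  9.0e-04 -1.0e+00] open 0.161
q [ 0.19  0.84 -0.29  1.88  0.47  0.49  1.  ] F [0.2 0.6 5.4] M [ 0.23  0.   -0.71]
```

The stop is felt at about 0.2 rad counter-clockwise (-0.7 N m), so the cap loosens clockwise. I turn back to 1.03 rad clockwise of the start, checking on the way.

Request:
carry_out --motion '[[[0,0,0,0,0,0.08,0],[0,0,0,0,0,0.08,0],[0,0,0,0,0,0.08,0],[0,0,0,0,0,0.08,0],[0,0,0,0,0,0.08,0],[0,0,0,0,0,0.08,0],[0,0,0,0,0,0,0]]]'

```text
clock: 14.8
tool_pos: [0.5576, -0.0547, 0.1093]
eef_rot: [0.306, 0.952, 0.0, 0.001]
contact_force: [-0.1, 0.6, 6.4]
opening: 0.158
```

```bash
python3 -c "
from h import *
st(.557,-.0543,.108,1.75)"
```

```text
t 14.8 pos [ 0.5576 -0.0547  0.1093] yaw 2.5198 zax [ 1.7e-03 -1.0e-04 -1.0e+00] open 0.158
q [ 0.12  0.83 -0.17  1.88  0.29  0.45  0.69] F [-0.1  0.6  6.4] M [-0.03 -0.02 -0.13]
tool shift mm [ 0.7 -0.1  1.3] turn z 0.7698086697225244
```

It is 0.26 rad clockwise of the start and turning lightly, so I continue.

Request:
carry_out --motion '[[[0,0,0,0,0,0.11,0],[0,0,0,0,0,0.11,0],[0,0,0,0,0,0.11,0],[0,0,0,0,0,0.11,0],[0,0,0,0,0,0.11,0],[0,0,0,0,0,0.11,0],[0,0,0,0,0,0.11,0],[0,0,0,0,0,0,0]]]'

```text
clock: 15.6
tool_pos: [0.5576, -0.0547, 0.1093]
eef_rot: [0.641, 0.767, 0.0, 0.001]
contact_force: [-0.7, 1.0, 5.6]
opening: 0.154
```

```bash
python3 -c "
from h import *
st(.557,-.0543,.108,1.75)"
```

```text
t 15.6 pos [ 0.5576 -0.0547  0.1093] yaw 1.7492 zax [ 1.6e-03 -3.0e-04 -1.0e+00] open 0.154
q [ 0.01  0.83  0.01  1.89 -0.02  0.42  0.21] F [-0.7  1.   5.6] M [-0.06  0.05 -0.1 ]
tool shift mm [ 0.5 -0.5  1.3] turn z -0.0007752342161273518
```

Now at 1.03 rad. I lift gently at first.

Request:
carry_out --motion '[[[0,0,-2,0,0,0,0],[0,0,-3,0,0,0,0],[0,0,0,0,0,0,0]]]'

```text
clock: 15.9
tool_pos: [0.5568, -0.0548, 0.1138]
eef_rot: [0.641, 0.768, -0.0, -0.0]
contact_force: [0.1, -0.7, -1.1]
opening: 0.159
```

```bash
python3 -c "
from h import *
st()"
```

```text
t 15.9 pos [ 0.5568 -0.0548  0.1138] yaw 1.7511 zax [-2.e-04  1.e-04 -1.e+00] open 0.159
q [ 0.01  0.82  0.01  1.89 -0.02  0.43  0.21] F [ 0.1 -0.7 -1.1] M [-0.1  -0.01  0.01]
```

The force is -1.1 N, which is just the cap's weight, so it is free. I lift 120 mm and then settle.

Request:
carry_out --motion '[[[0,0,-10,0,0,0,0],[0,0,-15,0,0,0,0],[0,0,-20,0,0,0,0],[0,0,-20,0,0,0,0],[0,0,-20,0,0,0,0],[0,0,-20,0,0,0,0],[0,0,-15,0,0,0,0],[0,0,0,0,0,0,0]]]'

```text
clock: 16.7
tool_pos: [0.5581, -0.055, 0.2361]
eef_rot: [0.641, 0.768, 0.001, 0.002]
contact_force: [-0.2, -1.1, -0.9]
opening: 0.158
```

Request:
carry_out --motion '[[[0,0,0,0,0,0,0],[0,0,0,0,0,0,0],[0,0,0,0,0,0,0],[0,0,0,0,0,0,0],[0,0,0,0,0,0,0]]]'

```text
clock: 17.2
tool_pos: [0.5567, -0.0548, 0.2332]
eef_rot: [0.641, 0.768, -0.0, -0.0]
contact_force: [0.0, 0.9, -0.2]
opening: 0.156
```

```bash
python3 - <<'E'
from h import *
st()
a=eyes.snapshot("scene")["pixels"][110:260,190:340,::-1]; b=eyes.snapshot("top")["pixels"][130:260,190:320,::-1]
cv2.imwrite("pics/end.png",np.hstack([cv2.resize(x,(400,400),interpolation=cv2.INTER_CUBIC) for x in(a,b)]))
E
```

```text
t 17.2 pos [ 0.5567 -0.0548  0.2332] yaw 1.7508 zax [-9.e-04  1.e-04 -1.e+00] open 0.156
q [ 0.    0.64  0.02  1.8  -0.02  0.7   0.21] F [ 0.   0.9 -0.2] M [-0.03  0.11  0.02]
```

View pics/end.png

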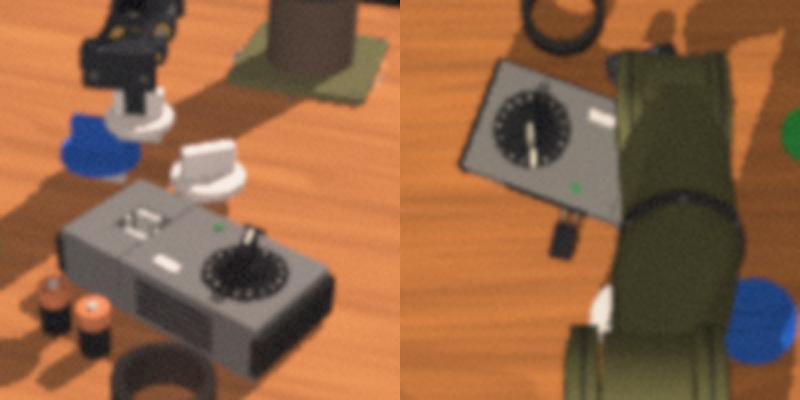

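The cap is in the gripper at (140,115), about 124 mm above its open seat at (145,222). The pointer is still on the mark at (531,140) and nothing else has moved.

```bash
python3 -c "
from h import *
print(ticket.finish_job()); st()"
```

```text
the job is handed in; nothing more can be done
None
the job is handed in; nothing more can be done
```

The dimmer knob is on the long mark, and the cap is unscrewed, off, and held still in the gripper about 124 mm above its seat. The job is handed in at about 17 s on the clock.

- **Knob:** I turned it about 1.17 rad counter-clockwise, looked, and nudged it another 0.035 rad to 3.175 rad.
    - In the last picture the pointer line runs straight into the long mark.
    - My readings of the mark from the top camera disagreed slightly, between 3.14 and 3.20 rad, so a few hundredths of a radian of error may remain.
    - The same reading from the scene camera failed because the knob hides the mark there.
- **Cap:** Counter-clockwise met a stop at about 0.2 rad with roughly 0.7 N m. I backed off, turned it 1.03 rad clockwise of the start, and it lifted off with only its own weight on the wrist.
- **Last checks:** The grip reads about 14 mm, the thickness of the bar. The seat is open, and the bystanders in the last crops look unmoved. I did not check the torch, grey tape, scissors and screwdriver again, but the arm only passed well above the left-hand side and never went near the right-hand things.

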